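Turn over the last food-flask lid and nest it in the upturned stack

ROBOT

A 6-joint arm with a two-finger parallel gripper is mounted at the origin on the work surface. World frame = base frame: x ahead of the robot, y to its left, z up, the work surface at z = 0. Lengths are in m, angles in rad, forces in N, time in s.
With the tool pointing down it reaches from about 0.375 to 0.75 m from the base axis. Payload 9 kg.
Tool frame: the origin (TCP) lies midway between the tips of the shut fingers; the grasp point (between the pads) lies 19 mm behind it (manip.grip_depth is the distance from the TCP to the grasp point, in m); z points along the fingers, y is the direction in which the jaws open and shut (so a half turn about z gives the same grasp; the last joint's range is limited). The gripper opens to 85 mm and grips with 20 to 120 N. Pads are 22 mm wide; open, the fingers measure 114 mm over their backs; the gripper's body (76 mm by 85 mm) begins 54 mm behind the grasp point. The pads swing forward as they close: fully open they stand 13 mm farther back than shut.
Start: joints at [-1.346, 0.104, 0.097, 1.564, 0, 1.353], TCP at [0.257, -0.542, 0.231] pointing down, gripper open.
Joint ranges: [-2.99, 2.99], [-0.84, 1.86], [-1.1, 1.16], [-1.84, 2.11], [-1.51, 1.56], [-3.14, 3.14]. Speed limits (rad/s): [2.22, 2.22, 2.57, 3.14, 3.14, 3.14].

INTERFACE

Orientations are given as [roll, pitch, yaw] about the fixed x, y, z axes, in that order (R = Rz(yaw) Ry(pitch) Rx(roll)).
In Python, from bench import manip, optics, workorder gives the robot as it stands. The module is installed in compiled form; this text tells all that it offers.
- The arm moves only by the tool send_rows, never from a script. Its arguments are lists of equal length, an entry for each row: "dp": the shift along the tool's x, y, z scaled (see below), a list of three; "dr": the turn, a rotation vector about the tool's x, y, z scaled (see below), a list of three. A call has 1 to 5 rows; each row is the pose to reach, as a shift and turn from the pose commanded when the call began, along the tool's axes at that moment, turning the shorter way round; what a row does not reach only later rows make up. The controller multiplies each number of a shift by 25 cm and each number of a turn by 360 degrees. A row lasts 1/8 s, in which the tool goes at most 62.5 mm and 10.7 degrees, less where a joint would pass 70% of its speed; a pose out of reach is approached as far as the arm can. A call with a number of a shift or a turn outside -1 to 1 is refused whole. A call with a gripper value outside its range is refused whole. "hand" is the closure, from -1 (fully open) to 1 (shut), set as the call begins (left out, the last holds). The fingers move at their own pace and stop on an object; "force" is the grip in N (left out, the last holds). Time passes only in rows, so rows that repeat a pose let the fingers close. It gives the time, the measured TCP pose, the force and the opening at its end, in the units of the state.
- manip.sense(): the state, without advancing time (a new reading comes with each control period).
- optics.capture(name): name is "scene" or "top"; returns a dict with "img" (420x560x3 uint8, red, green, blue), "vertical_fov" (degrees; the focal length in pixels is half the picture's height over the tangent of half this angle, whatever the lens; pixels are square), "cx", "cy" (the principal point, pixels), "R" (3x3) and "t" (3): a world point X has camera coordinates R X + t. Camera axes: x right, y down, z forward; pixel columns grow to the right and rows downward; lengths in m; the calibration is good to about 2 mm. A picture is of the moment at which its call begins. There is no depth.
- workorder.close_job(): hands the job in, once; it reports no verdict.
The state is a dict: "time": time; "joint_positions": joint angles; "joint_vel": joint speeds; "joint_torque": joint torques, N m; "tcp_pos": TCP position; "ee_rot": TCP orientation; "force": force on the tool from outside, world axes, zero at the start; "ft_torque": the same for the moment, N m; "grip_width": opening from 0.0 (shut) to 1.0 (fully open).
Only numpy, scipy, OpenCV 4.12 (cv2) and the standard library are available. Lean on these libraries where they do the work, as an engineer would, in place of code of your own. Each camera call takes 0.05 s, during which the arm holds its last target. There are 200 camera calls.

TASK

First take the red eraser out of the stacked lids and leave it lying on the grey clipboard. Then turn over the yellow lid that lies dome up on the table: stand it on its edge in the green lid stand with the knob resting on the prop, let go and take it again by the rim, and set it upside down, level and centred, in the top lid of the stack so that it cups inside like the others. Do not drop or throw the lid, do not upset the stack, and leave the cup, pencil and bottle opener where they are.

Things in the scene. Friction and masses are not known exactly. Their poses are not given: they have to be found in the camera images.
- lid: loose yellow flask lid to turn over, 0.2 kg, starts dome up: a round dome 41 mm high with straight 45 degree walls, 8 mm thick square to the wall; rim 170 mm across outside; crown 88 mm across, carrying a white knob. Hollow: inner floor 33 mm from the rim plane. Origin: centre of the rim plane. z axis points to the knob: up at the start, down when upside down
- lid_knob (a point): centre of that lid's square knob, 40 x 40 mm and 40 mm tall (whole lid 81 mm), 61 mm from the rim plane along the lid's z. x and y axes are square to the knob's side faces. The dome wall has 12 flat facets; the knob's faces look to the middles of four of them
- lid_stand: fixed green lid stand, 115 x 100 mm; origin on the table. x axis (horizontal) is the way the knob points when a lid stands in it, on edge, rim plane upright at x = 0. The rim drops between two rails 20 mm high, 12 mm wide, at y = -40 and +40 mm (x -14 to +22 mm), with stops 45 mm high behind the rim plane from x = -10 mm back
- stand_prop (a point): top centre of the stand's prop, a post 26 x 26 mm, 75 mm high, at x = 64, y = 0 of the stand; the knob's underside rests on it. It is narrower than the knob, so fingers holding the knob by its two sides pass it. Axes as the stand
- stand_rest (a point): where the centre of the rim plane comes to when a lid stands in the stand: 95 mm above the table over the stand's origin; axes as the stand. The knob's centre is then 61 mm further along x at the same height
- stack_base: fixed: a blue ring stand holding the bottom lid of the stack upside down, 170 mm across, its rim 83 mm above the table. Origin on the table below its centre
- top_lid: second lid of the stack, a loose yellow lid like the other (about 0.2 kg) standing upside down, open side up, by its knob on the inside floor of the bottom lid. Origin at the centre of the knob's end face, 50 mm above the table; z up; its rim is 81 mm above its origin (131 mm above the table)
- top_lid_floor (a point): centre of the flat inside floor of that second lid (about 80 mm across), 33 mm below its rim, about 98 mm above the table; z up. A lid nested here stands on it with its knob: its rim plane is then 81 mm above this point
- eraser_center (a point): centre of the red eraser, a block 62 mm long (its x), 24 mm wide (y), 20 mm high, lying at the start flat on the inside floor of the second lid
- clipboard_mid (a point): point on the upper face of the fixed grey clipboard, in the middle of its free area, 5 mm above the table. The clipboard is 230 mm long (x) and 160 mm wide (y); the board reaches from x = -95 to +135 mm of this point, and the steel spring clip covers x from +107 to +135 mm, its top 19 mm above the table
- cup: clear plastic cup, 72 mm across, 100 mm high, standing on the table; origin at its underside; a bystander
- opener: steel bottle opener, 140 mm long (x), 35 mm wide, 6 mm high, lying on the table; origin at its middle; a bystander
- pencil: wooden pencil, 180 mm long (x), 7 mm thick, lying on the table; origin at its middle; a bystander
There are look-alikes about, which are no part of the job. Leave any orange or pink look-alike of the lid alone.

How it is judged:
By the outcome, as a careful person would: the job done as asked, in the order asked, and still so for the second after the job is handed in, with the robot touching nothing.
It also fails if it takes over 72 s, if anything falls off the work surface, if the arm or the gripper's body presses on something with over 40 N, if the wrist force passes 120 N, or if a joint passes its speed limit or range.

## Working session

There is one attempt and no reset: what is moved stays moved. The work goes in short steps, Python scripts to look and compute and a tool call to move; the robot and the scene stay as the last step left them, time stands still between calls to the robot, and variables do not carry over. Pictures are saved under pics/ and viewed, about 8 in all and at most 12, crops included, and the job is handed in when it is done.

Besides the shell and the picture viewer there is one more tool, called after "Call:" in YAML: its name, and indented under it one key for each argument. send_rows: Moves the arm, as the interface text tells. Shifts and turns lie within -1 to 1; 1 stands for 25 cm of shift or 360 degrees of turn. Its arguments: {"type":"object","properties":{"dp":{"type":"array"},"dr":{"type":"array"},"hand":{"type":"number"},"force":{"type":"number"}},"required":["dp","dr"]}

```bash
mkdir -p pics
cat > h.py <<'E'
import numpy as np, cv2
from bench import manip, optics, workorder
from scipy.spatial.transform import Rotation as Ro
def cap(n,fn=None):
    c=optics.capture(n)
    if fn: cv2.imwrite('pics/'+fn,cv2.cvtColor(c['img'],cv2.COLOR_RGB2BGR))
    return c
def K(c):
    f=c['img'].shape[0]/2/np.tan(np.radians(c['vertical_fov'])/2); return f
def ray(c,u,v):
    f=K(c);R=np.array(c['R']);t=np.array(c['t'])
    return -R.T@t, R.T@np.array([(u-c['cx'])/f,(v-c['cy'])/f,1])
def onz(c,u,v,z):
    o,d=ray(c,u,v); return o+d*(z-o[2])/d[2]
def proj(c,X):
    p=np.array(c['R'])@np.array(X)+np.array(c['t']); return np.array([c['cx'],c['cy']])+K(c)*p[:2]/p[2]
E
python3 - <<'E'
from h import *
for n in('top','scene'):
    c=cap(n,n+'0.png'); o,_=ray(c,0,0); print(n,c['vertical_fov'],c['cx'],c['cy'],o.round(3)); print(np.round(c['R'],4),np.round(c['t'],4))
s=manip.sense(); print(s, manip.grip_depth)
E
```

```text
top 54.60947770981996 275.554618489095 204.0887900621954 [ 0.439 -0.108  1.111]
[[ 0.0227 -0.9997 -0.0031]
 [-0.9974 -0.0224 -0.0682]
 [ 0.0681  0.0047 -0.9977]] [-0.1149  0.5108  1.0792]
scene 48.16565054058047 274.2942207392784 206.00981911458487 [1.098 0.17  1.011]
[[-0.425   0.9052  0.0071]
 [ 0.7372  0.3506 -0.5776]
 [-0.5253 -0.2403 -0.8163]] [ 0.3055 -0.2853  1.4432]
{'time': 0.1, 'joint_positions': array([-1.34570099e+00,  1.04676583e-01,  9.65538535e-02,  1.56391426e+00,
       -7.89052132e-06,  1.35308422e+00]), 'joint_vel': array([ 0.00056958, -0.00097058,  0.00144491,  0.00046206, -0.00011791,
        0.00078078]), 'joint_torque': array([ 6.69082321e-03, -5.58199954e+01,  5.04725575e+01,  1.28357174e-02,
       -2.19264339e-04,  6.00892776e-06]), 'tcp_pos': array([ 0.25701687, -0.54182721,  0.23058218]), 'ee_rot': array([-3.14037957e+00, -2.60274688e-04,  4.42807288e-01]), 'force': array([ 0.18732686, -0.11721147,  0.14630792]), 'ft_torque': array([-0.00875576, -0.03731028, -0.01738156]), 'grip_width': 0.998148610329568} 0.0187
```

View pics/top0.png

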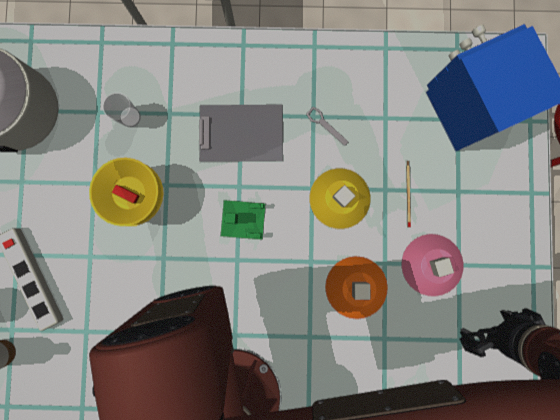

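View pics/scene0.png

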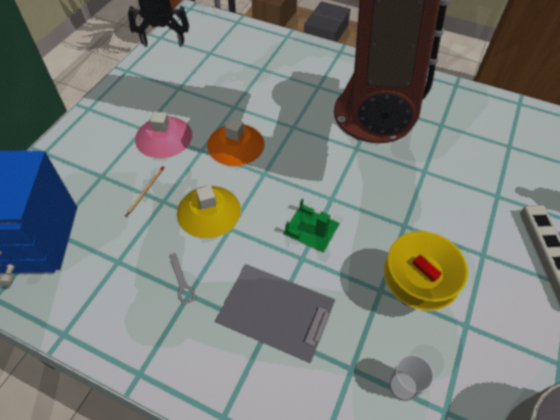

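Candidates for the lid (top picture): yellow dome with white knob at (342,197), orange at (357,288), pink at (433,265). The stack's yellow lids are at (126,191) with the eraser in them. I choose the yellow dome at (342,197) and will check it in close crops.

Run:
```python
import cv2,numpy as np
a=cv2.imread('pics/top0.png');b=cv2.imread('pics/scene0.png')
def cr(i,u,v,w,h,s=5):
    return cv2.resize(i[v:v+h,u:u+w],None,fx=s,fy=s,interpolation=cv2.INTER_CUBIC)
t=np.hstack([cr(a,300,160,80,60),cr(a,210,190,80,60)])
m=np.hstack([cr(a,85,150,80,60),cr(b,280,195,80,60)])
cv2.imwrite('pics/c1.png',np.vstack([t,m]))
```

```text
(no output)
```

View pics/c1.png

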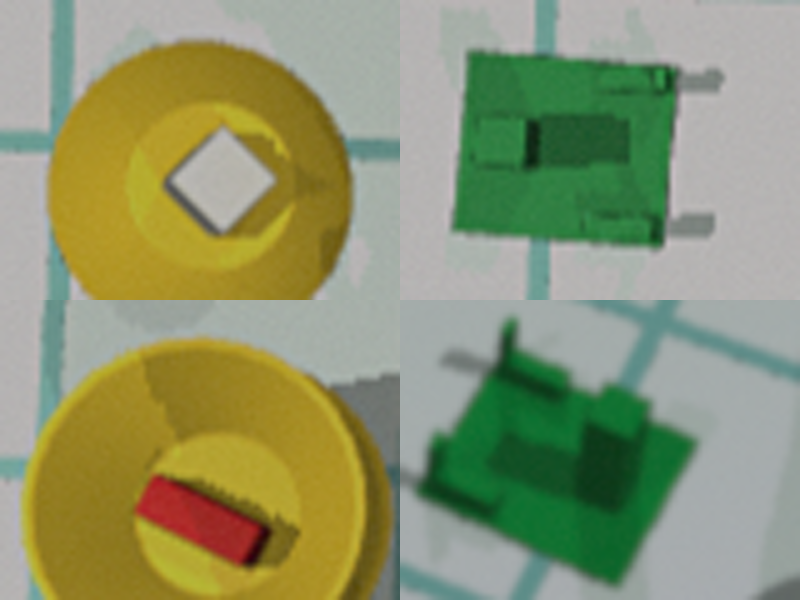

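The crops confirm the choice: a yellow dome-up lid with a white knob, centred about (344,196). The stand's prop top is at about (230,218) and its stops are on the right, so the stand's x points to image left (+y). The eraser lies in the stack around (125,194). Now I fit the poses.

```bash
cat >> h.py <<'E'
from scipy.optimize import minimize
th=np.linspace(0,2*np.pi,48,endpoint=False)
def circ(r,z): return np.c_[r*np.cos(th),r*np.sin(th),0*th+z]
def yel(c,box):
    hsv=cv2.cvtColor(c['img'],cv2.COLOR_RGB2HSV); m=cv2.inRange(hsv,(21,120,60),(36,255,255))
    u0,v0,u1,v1=box; k=np.zeros_like(m); k[v0:v1,u0:u1]=m[v0:v1,u0:u1]
    n,l,s,_=cv2.connectedComponentsWithStats(k); i=1+np.argmax(s[1:,4]); h=cv2.convexHull(np.argwhere(l==i)[:,::-1].astype(np.int32).copy())
    k[:]=0; cv2.fillConvexPoly(k,h,255); return k
def ren(c,P):
    p=np.array([proj(c,x) for x in P]); S=4
    m=np.zeros((420*S,560*S),np.uint8)
    h=cv2.convexHull(((p+0.5)*S-0.5).astype(np.float32)); cv2.fillConvexPoly(m,np.round(h*16).astype(np.int32),255,shift=4)
    return cv2.resize(m,(560,420),interpolation=cv2.INTER_AREA)
def fit(cs,boxes,parts,x0):
    ms=[yel(c,b).astype(float) for c,b in zip(cs,boxes)]
    f=lambda x:sum(np.abs(ren(c,parts+[x[0],x[1],0])-m).sum()/255 for c,m in zip(cs,ms))
    r=minimize(f,x0,method='Nelder-Mead',options=dict(initial_simplex=np.array(x0)+[[0,0],[.02,0],[0,.02]],xatol=1e-4,fatol=.5)); return r.x,r.fun
E
python3 - <<'E'
from h import *
t=cap('top');s=cap('scene')
lid=np.vstack([circ(.085,0),circ(.044,.041)])
stk=np.vstack([circ(.085,.131),circ(.085,.083)])
for nm,P,bt,bs,pt in(('lid',lid,(300,160,385,235),(170,175,250,235),onz(t,341,197,.0)),('stack',stk,(80,150,175,232),(375,225,475,315),onz(t,126,191,.131))):
    for cs,b in(([t],[bt]),([s],[bs]),([t,s],[bt,bs])): print(nm,fit(cs,b,P,pt[:2]))
kn=[onz(t,u,v,.081)[:2] for u,v in((344.4,185),(355.4,196),(344.4,207.4),(333,196.4))]; kn=np.array(kn)
print('knob',kn.mean(0),'edges',[(np.linalg.norm(e).round(4),(np.degrees(np.arctan2(e[1],e[0]))%90).round(1)) for e in np.roll(kn,-1,0)-kn])
er=np.array([onz(t,u,v,.118)[:2] for u,v in((116.4,185),(139,195),(134.4,203.4),(112,192))])
print('er',er.mean(0),[(np.linalg.norm(e).round(4),np.degrees(np.arctan2(e[1],e[0])).round(1)) for e in np.roll(er,-1,0)-er])
st=np.array([onz(t,u,v,.004)[:2] for u,v in((223.6,200),(265.6,203.2),(262.4,239.4),(220.6,236))])
print('st',st.mean(0),st.round(4).tolist(),[(np.linalg.norm(e).round(4),np.degrees(np.arctan2(e[1],e[0])).round(1)) for e in np.roll(st,-1,0)-st])
print('prop',onz(t,230.1,218.4,.075)[:2], 'scene prop',onz(s,280+(625-400)/5,195+(407-300)/5,.075)[:2])
cb=[onz(t,u,v,.005)[:2] for u,v in((200,105),(283,105),(283,161),(200,161))]; print('clip',np.round(cb,3).tolist())
E
```

```text
lid (array([ 0.53496499, -0.27767276]), np.float64(136.16470588235293))
lid (array([ 0.53328071, -0.27736667]), np.float64(242.478431372549))
lid (array([ 0.53499863, -0.27774646]), np.float64(383.1058823529412))
stack (array([0.52867602, 0.26624336]), np.float64(177.52549019607844))
stack (array([0.52835976, 0.26680769]), np.float64(178.65882352941176))
stack (array([0.52864937, 0.26631412]), np.float64(358.8509803921569))
knob [ 0.53294414 -0.27779364] edges [(np.float64(0.0394), np.float64(45.8)), (np.float64(0.0405), np.float64(47.0)), (np.float64(0.04), np.float64(46.9)), (np.float64(0.0413), np.float64(46.1))]
er [0.52330479 0.2650589 ] [(np.float64(0.0614), np.float64(-112.4)), (np.float64(0.0233), np.float64(153.7)), (np.float64(0.0624), np.float64(64.6)), (np.float64(0.0201), np.float64(-29.6))]
st [ 0.4698908  -0.01580208] [[0.5222, 0.0388], [0.516, -0.0761], [0.4174, -0.0698], [0.424, 0.0439]] [(np.float64(0.1151), np.float64(-93.1)), (np.float64(0.0988), np.float64(176.4)), (np.float64(0.1139), np.float64(86.7)), (np.float64(0.0983), np.float64(-3.0))]
prop [0.47017964 0.01132299] scene prop [0.47123165 0.01786754]
clip [[0.785, 0.112], [0.79, -0.118], [0.633, -0.121], [0.628, 0.107]]
```

```bash
cat >> h.py <<'E'
def box(x0,x1,y0,y1,z0,z1): return np.array([[x,y,z] for x in(x0,x1) for y in(y0,y1) for z in(z0,z1)])
def Tz(P,x,y,a): 
    c,s=np.cos(a),np.sin(a); return np.c_[x+c*P[:,0]-s*P[:,1],y+s*P[:,0]+c*P[:,1],P[:,2]]
def D(psi,phi_x=0,phi_y=0):  # tool down with heading psi (deg), then tilt about tool x / tool y (deg)
    return Ro.from_euler('z',psi,degrees=True)*Ro.from_euler('x',180,degrees=True)*Ro.from_euler('x',phi_x,degrees=True)*Ro.from_euler('y',phi_y,degrees=True)
def plan(wps,start=None):
    s=manip.sense()
    p,R=(s['tcp_pos'],Ro.from_euler('xyz',s['ee_rot'])) if start is None else start
    for q,Q in wps:
        dp=R.inv().apply(np.array(q)-p)/.25; rv=(R.inv()*Q).as_rotvec(); dr=rv/(2*np.pi)
        n=max(np.linalg.norm(dp)*.25/.0625,np.degrees(np.linalg.norm(rv))/10.7)
        print('dp',dp.round(3).tolist(),'dr',dr.round(4).tolist(),'rows',round(n,1)); p,R=np.array(q),Q
def st():
    s=manip.sense(); print('t',round(s['time'],2),'p',s['tcp_pos'].round(4),'rpy',np.degrees(s['ee_rot']).round(1),'F',s['force'].round(1),'w',round(s['grip_width'],3),'j',s['joint_positions'].round(2))
E
cat > stand.py <<'E'
from h import *
def parts(b0): return [box(b0,b0+.115,-.05,.05,0,.005),box(.051,.077,-.013,.013,0,.075)]+[box(-.014,.022,s*.04-.006,s*.04+.006,0,.02) for s in(-1,1)]+[box(b0,-.010,s*.04-.006,s*.04+.006,0,.045) for s in(-1,1)]
if __name__=='__main__':
    cs=[cap('top'),cap('scene')]; ms=[]
    for c in cs: ms.append((cv2.inRange(cv2.cvtColor(c['img'],cv2.COLOR_RGB2HSV),(45,100,30),(80,255,255))>0).astype(float))
    ms[0][:, :200]=0; ms[0][:, 300:]=0; ms[1][:, :270]=0; ms[1][:,360:]=0
    def f(x,cc=(0,1)): 
        e=0
        for i in cc:
            u=np.max([ren(cs[i],Tz(P,*x[:3])) for P in parts(x[3])],0)/255.; e+=np.abs(u-ms[i]).sum()
        return e
    x0=np.array([.467,-.051,np.radians(86.8),-.022])
    for cc in((0,),(1,),(0,1)):
        r=minimize(f,x0,args=(cc,),method='Nelder-Mead',options=dict(initial_simplex=x0+np.vstack([np.zeros(4),np.diag([.006,.006,.05,.006])]),xatol=1e-4,fatol=.3)); print(cc,r.x.round(4),np.degrees(r.x[2]).round(1),r.fun)
    o=[]
    for c,(u,v) in zip(cs,((205,185),(275,195))):
        S=6;im=cv2.resize(cv2.cvtColor(c['img'],cv2.COLOR_RGB2BGR)[v:v+65,u:u+66],None,fx=S,fy=S,interpolation=cv2.INTER_CUBIC)
        for P in parts(r.x[3]):
            q=np.array([(proj(c,X)-[u,v]+.5)*S for X in Tz(P,*r.x[:3])]).astype(int)
            for i in range(8):
                for b in(1,2,4):
                    if not i&b: cv2.line(im,q[i].tolist(),q[i|b].tolist(),(0,0,255),1)
        o.append(im)
    cv2.imwrite('pics/stand.png',np.hstack(o))
E
python3 stand.py
```

```text
(0,) [ 0.4688 -0.0513  1.5132 -0.0206] 86.7 94.81176470588235
(1,) [ 0.4674 -0.0529  1.5104 -0.0169] 86.5 199.2392156862745
(0, 1) [ 0.4687 -0.0508  1.519  -0.0209] 87.0 307.04705882352937
```

View pics/stand.png

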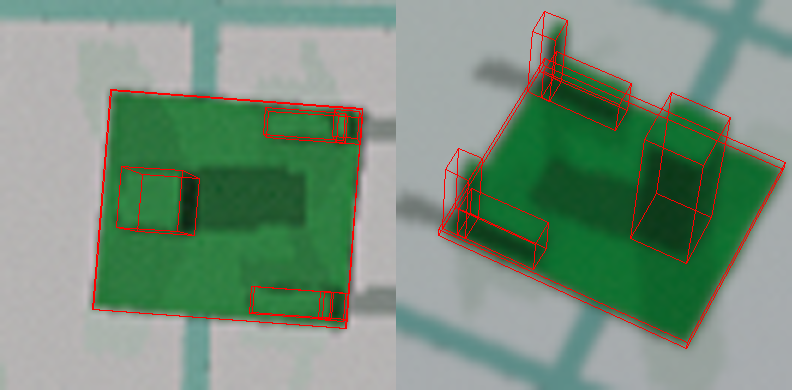

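The fitted outlines agree with the image in both cameras: stand origin about (0.468, −0.0515), yaw 86.7°, prop where expected. Now the eraser approach.

Run:
```python
from h import *
R=D(66); p1=np.array([.40,-.05,.24]); 
s=manip.sense();a=s['tcp_pos']; e=np.array([.5235,.265,.16])
R0=Ro.from_euler('xyz',s['ee_rot'])
plan([(a+(e-a)*.25+[0,0,.03],R0),(a+(e-a)*.5+[0,0,.05],D(46)),(a+(e-a)*.75+[0,0,.05],R),(e,R),([.5235,.265,.102],R)])
```

```text
dp [0.587, -0.615, -0.049] dr [0.0, 0.0, 0.0] rows 3.4
dp [0.587, -0.615, -0.009] dr [-0.0001, -0.0, -0.0573] rows 3.4
dp [0.766, -0.369, 0.071] dr [0.0, 0.0, -0.0556] rows 3.4
dp [0.846, -0.085, 0.271] dr [0.0, 0.0, 0.0] rows 3.6
dp [0.0, -0.0, 0.232] dr [0.0, 0.0, 0.0] rows 0.9
```

Call:
send_rows:
  dp:
    - [0.587, -0.615, -0.049]
    - [0.587, -0.615, -0.049]
    - [0.587, -0.615, -0.049]
    - [0.587, -0.615, -0.049]
  dr:
    - [0, 0, 0]
    - [0, 0, 0]
    - [0, 0, 0]
    - [0, 0, 0]
  hand: -0.05
  force: 40

```text
time: 0.8
tcp_pos: [0.3246, -0.3378, 0.2441]
ee_rot: [3.141, -0.0, 0.445]
force: [0.6, -0.3, 0.4]
grip_width: 0.523
```

Call:
send_rows:
  dp:
    - [0.587, -0.615, -0.009]
    - [0.587, -0.615, -0.009]
    - [0.587, -0.615, -0.009]
    - [0.587, -0.615, -0.009]
  dr:
    - [0, 0, -0.0573]
    - [0, 0, -0.0573]
    - [0, 0, -0.0573]
    - [0, 0, -0.0573]

```text
time: 1.3
tcp_pos: [0.391, -0.1359, 0.2462]
ee_rot: [3.141, -0.0, 0.806]
force: [-0.2, 0.4, -0.3]
grip_width: 0.525
```

Run:
```python
from h import *
st(); R=D(66)
plan([([.46,.08,.23],R),([.5235,.265,.16],R),([.5235,.265,.102],R)])
```

```text
t 1.3 p [ 0.391  -0.1359  0.2462] rpy [179.9  -0.   46.2] F [-0.2  0.4 -0.3] w 0.525 j [-0.65 -0.47 -0.38  1.65  0.    1.68]
dp [0.814, -0.399, 0.065] dr [0.0002, -0.0, -0.0551] rows 3.6
dp [0.779, -0.069, 0.28] dr [0.0, 0.0, 0.0] rows 3.3
dp [0.0, -0.0, 0.232] dr [0.0, 0.0, 0.0] rows 0.9
```

Call:
send_rows:
  dp:
    - [0.814, -0.399, 0.065]
    - [0.814, -0.399, 0.065]
    - [0.814, -0.399, 0.065]
    - [0.814, -0.399, 0.065]
  dr:
    - [0, 0, -0.0551]
    - [0, 0, -0.0551]
    - [0, 0, -0.0551]
    - [0, 0, -0.0551]

```text
time: 1.8
tcp_pos: [0.4603, 0.0798, 0.2294]
ee_rot: [3.141, -0.0, 1.151]
force: [-0.7, -0.9, 0.5]
grip_width: 0.524
```

Call:
send_rows:
  dp:
    - [0.779, -0.069, 0.28]
    - [0.779, -0.069, 0.28]
    - [0.779, -0.069, 0.28]
    - [0.779, -0.069, 0.28]
    - [0.779, -0.069, 0.28]
  dr:
    - [0, 0, 0]
    - [0, 0, 0]
    - [0, 0, 0]
    - [0, 0, 0]
    - [0, 0, 0]

```text
time: 2.42
tcp_pos: [0.5235, 0.2628, 0.1584]
ee_rot: [-3.14, 0.001, 1.151]
force: [-0.1, -0.2, 0.0]
grip_width: 0.525
```

Run:
```python
from h import *
st(); plan([([.5235,.265,.102],D(66))])
a=cap('top')['img'];b=cap('scene')['img']
def cr(i,u,v,w,h,s=4): return cv2.resize(cv2.cvtColor(i,cv2.COLOR_RGB2BGR)[v:v+h,u:u+w],None,fx=s,fy=s,interpolation=cv2.INTER_CUBIC)
cv2.imwrite('pics/e1.png',np.hstack([cr(a,75,140,100,100),cr(b,375,215,100,100)]))
```

```text
t 2.42 p [0.5235 0.2628 0.1584] rpy [-1.799e+02  1.000e-01  6.600e+01] F [-0.1 -0.2  0. ] w 0.525 j [ 0.24  0.06 -0.08  1.43 -0.    2.23]
dp [0.008, -0.003, 0.225] dr [-0.0002, 0.0002, -0.0001] rows 0.9
```

View pics/e1.png

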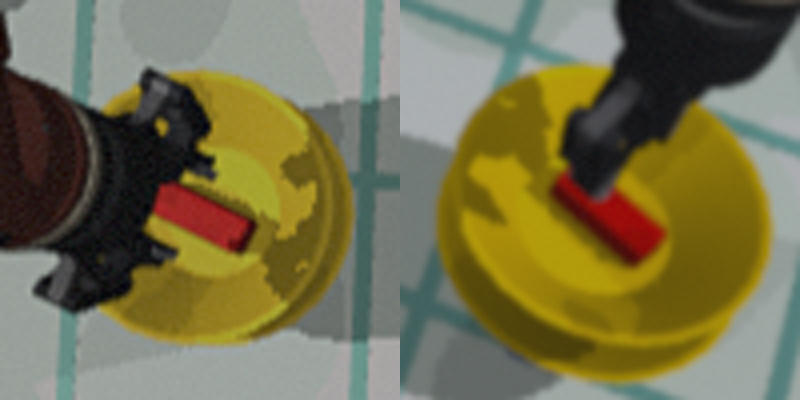

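Top crop: the fingers straddle the eraser with their tips at about (205,165) and (165,255). I'll check the tip projection quickly, then descend.

Run:
```python
from h import *
a=cap('top');b=cap('scene'); s=manip.sense(); R=Ro.from_euler('xyz',s['ee_rot'])
for y in(-.022,.022):
    X=s['tcp_pos']+R.apply([0,y,-.006]); print((proj(a,X)-[75,140])*4,(proj(b,X)-[375,215])*4+[400,0])
```

```text
[161.03052372 239.87274996] [644.53413175 127.53419535]
[195.21081981 172.16501732] [590.52012182 175.81685166]
```

Call:
send_rows:
  dp:
    - [0.008, -0.003, 0.12]
    - [0.008, -0.003, 0.225]
    - [0.008, -0.003, 0.225]
    - [0.008, -0.003, 0.225]
  dr:
    - [0, 0, 0]
    - [0, 0, 0]
    - [0, 0, 0]
    - [0, 0, 0]

```text
time: 3.12
tcp_pos: [0.525, 0.2636, 0.1049]
ee_rot: [3.14, -0.001, 1.148]
force: [0.1, 0.2, 0.2]
grip_width: 0.525
```

Call:
send_rows:
  dp:
    - [0, 0, 0]
    - [0, 0, 0]
    - [0, 0, 0]
    - [0, 0, 0]
  dr:
    - [0, 0, 0]
    - [0, 0, 0]
    - [0, 0, 0]
    - [0, 0, 0]
  hand: 1
  force: 40

```text
time: 3.62
tcp_pos: [0.5253, 0.2641, 0.105]
ee_rot: [3.139, -0.001, 1.149]
force: [-1.5, -0.9, 6.7]
grip_width: 0.265
```

Run:
```python
from h import *
st(); R=D(90);R0=D(66)
plan([([.525,.264,.20],R0),([.60,.12,.18],R),([.695,-.02,.05],R),([.695,-.02,.0135],R)])
```

```text
t 3.62 p [0.5253 0.2641 0.105 ] rpy [ 1.799e+02 -1.000e-01  6.580e+01] F [-1.5 -0.9  6.7] w 0.265 j [ 0.24  0.08 -0.16  1.33 -0.    2.24]
dp [-0.0, -0.0, -0.38] dr [0.0004, -0.0002, -0.0005] rows 1.5
dp [-0.404, 0.508, 0.08] dr [0.0, 0.0, -0.0667] rows 2.6
dp [-0.56, 0.38, 0.52] dr [0.0, 0.0, 0.0] rows 3.4
dp [0.0, -0.0, 0.146] dr [0.0, 0.0, 0.0] rows 0.6
```

Call:
send_rows:
  dp:
    - [0, 0, -0.15]
    - [0, 0, -0.38]
    - [0, 0, -0.38]
  dr:
    - [0, 0, 0]
    - [0, 0, 0]
    - [0, 0, 0]

```text
time: 4.0
tcp_pos: [0.5268, 0.2647, 0.2041]
ee_rot: [3.135, -0.005, 1.149]
force: [0.5, 0.0, -0.2]
grip_width: 0.27
```

Call:
send_rows:
  dp:
    - [-0.404, 0.508, 0.08]
    - [-0.404, 0.508, 0.08]
    - [-0.404, 0.508, 0.08]
  dr:
    - [0, 0, -0.0667]
    - [0, 0, -0.0667]
    - [0, 0, -0.0667]

```text
time: 4.38
tcp_pos: [0.5994, 0.1178, 0.1774]
ee_rot: [-3.141, 0.0, 1.571]
force: [-0.3, -0.2, 0.6]
grip_width: 0.272
```

Call:
send_rows:
  dp:
    - [-0.56, 0.38, 0.52]
    - [-0.56, 0.38, 0.52]
    - [-0.56, 0.38, 0.52]
    - [-0.56, 0.38, 0.52]
    - [-0.56, 0.38, 0.52]
  dr:
    - [0, 0, 0]
    - [0, 0, 0]
    - [0, 0, 0]
    - [0, 0, 0]
    - [0, 0, 0]

```text
time: 5.0
tcp_pos: [0.6923, -0.0216, 0.0456]
ee_rot: [-3.138, -0.001, 1.566]
force: [-0.7, 0.3, -0.1]
grip_width: 0.273
```

Run:
```python
from h import *
st(); R=D(90); plan([([.695,-.02,.013],R)])
```

```text
t 5.0 p [ 0.6923 -0.0216  0.0456] rpy [-179.8   -0.    89.7] F [-0.7  0.3 -0.1] w 0.273 j [-0.22  0.43  0.14  1.28 -0.    1.36]
dp [0.006, 0.011, 0.13] dr [-0.0006, -0.0001, -0.0007] rows 0.5
```

Call:
send_rows:
  dp:
    - [0, 0, 0.06]
    - [0, 0, 0.115]
    - [0, 0, 0.126]
    - [0, 0, 0.126]
  dr:
    - [0, 0, 0]
    - [0, 0, 0]
    - [0, 0, 0]
    - [0, 0, 0]

```text
time: 5.5
tcp_pos: [0.6932, -0.0199, 0.0167]
ee_rot: [-3.141, 0.0, 1.569]
force: [0.8, 0.1, -0.8]
grip_width: 0.266
```

Call:
send_rows:
  dp:
    - [0, 0, 0.008]
    - [0, 0, 0.016]
    - [0, 0, 0.016]
  dr:
    - [0, 0, 0]
    - [0, 0, 0]
    - [0, 0, 0]

```text
time: 5.88
tcp_pos: [0.6934, -0.0204, 0.0127]
ee_rot: [-3.142, 0.0, 1.568]
force: [-0.1, 0.9, -1.0]
grip_width: 0.269
```

Call:
send_rows:
  dp:
    - [0, 0, 0.002]
    - [0, 0, 0.002]
    - [0, 0, 0.002]
  dr:
    - [0, 0, 0]
    - [0, 0, 0]
    - [0, 0, 0]
  hand: 0

```text
time: 6.25
tcp_pos: [0.6935, -0.0205, 0.0123]
ee_rot: [3.142, 0.0, 1.568]
force: [-0.2, -0.5, -0.5]
grip_width: 0.498
```

Call:
send_rows:
  dp:
    - [0, 0, -0.1]
    - [0, 0, -0.3]
    - [0, 0, -0.55]
    - [0, 0, -0.72]
  dr:
    - [0, 0, 0]
    - [0, 0, 0]
    - [0, 0, 0]
    - [0, 0, 0]

```text
time: 6.75
tcp_pos: [0.6941, -0.0205, 0.1959]
ee_rot: [3.138, 0.001, 1.568]
force: [0.4, -0.7, -0.1]
grip_width: 0.499
```

Run:
```python
from h import *
st(); R=D(46.5,0,40); z=R.apply([0,0,1]); P=np.array([.534,-.2777,.063]); T=P+.0187*z; print(z,T)
plan([([.60,-.15,.21],D(56,0,20)),(T-.09*z,R),(T,R)])
```

```text
t 6.75 p [ 0.6941 -0.0205  0.1959] rpy [179.8   0.   89.8] F [ 0.4 -0.7 -0.1] w 0.499 j [-0.22  0.39  0.37  1.54 -0.    1.36]
[ 0.44246579  0.46626166 -0.76604444] [ 0.54227411 -0.26898091  0.04867497]
dp [-0.519, -0.375, -0.057] dr [-0.0159, 0.0539, 0.0931] rows 3.7
dp [-0.833, 0.037, 0.09] dr [-0.0133, 0.0554, 0.023] rows 3.4
dp [-0.0, -0.0, 0.36] dr [0.0, 0.0, 0.0] rows 1.4
```

Call:
send_rows:
  dp:
    - [-0.519, -0.375, -0.057]
    - [-0.519, -0.375, -0.057]
    - [-0.519, -0.375, -0.057]
    - [-0.519, -0.375, -0.057]
    - [-0.519, -0.375, -0.057]
  dr:
    - [-0.0159, 0.0539, 0.0931]
    - [-0.0159, 0.0539, 0.0931]
    - [-0.0159, 0.0539, 0.0931]
    - [-0.0159, 0.0539, 0.0931]
    - [-0.0159, 0.0539, 0.0931]
  hand: -1

```text
time: 7.38
tcp_pos: [0.5986, -0.151, 0.2065]
ee_rot: [-3.139, -0.348, 0.975]
force: [-0.9, 0.2, 0.6]
grip_width: 1.0
```

Call:
send_rows:
  dp:
    - [-0.833, 0.037, 0.09]
    - [-0.833, 0.037, 0.09]
    - [-0.833, 0.037, 0.09]
    - [-0.833, 0.037, 0.09]
    - [-0.833, 0.037, 0.09]
  dr:
    - [-0.0133, 0.0554, 0.023]
    - [-0.0133, 0.0554, 0.023]
    - [-0.0133, 0.0554, 0.023]
    - [-0.0133, 0.0554, 0.023]
    - [-0.0133, 0.0554, 0.023]

```text
time: 8.0
tcp_pos: [0.5017, -0.3111, 0.1138]
ee_rot: [-3.137, -0.696, 0.81]
force: [-0.3, 1.2, 1.2]
grip_width: 1.003
```

Run:
```python
from h import *
st(); R=D(46.5,0,40); z=R.apply([0,0,1]); P=np.array([.534,-.2777,.063]); T=P+.0187*z
plan([(T-.03*z,R),(T,R)])
a=cap('top')['img'];b=cap('scene')['img']
def cr(i,u,v,w,h,s=4): return cv2.resize(cv2.cvtColor(i,cv2.COLOR_RGB2BGR)[v:v+h,u:u+w],None,fx=s,fy=s,interpolation=cv2.INTER_CUBIC)
cv2.imwrite('pics/l1.png',np.vstack([np.hstack([cr(a,290,150,100,90),cr(b,160,155,100,90)]),np.hstack([cr(a,190,90,100,60),cr(b,210,250,100,60)])]))
```

```text
t 8.0 p [ 0.5017 -0.3111  0.1138] rpy [-179.8  -39.9   46.4] F [-0.3  1.2  1.2] w 1.003 j [-1.11  0.22 -0.12  1.51  0.64  1.12]
dp [0.012, 0.002, 0.23] dr [-0.0005, 0.0004, -0.0002] rows 0.9
dp [0.0, 0.0, 0.12] dr [0.0, 0.0, 0.0] rows 0.5
```

View pics/l1.png

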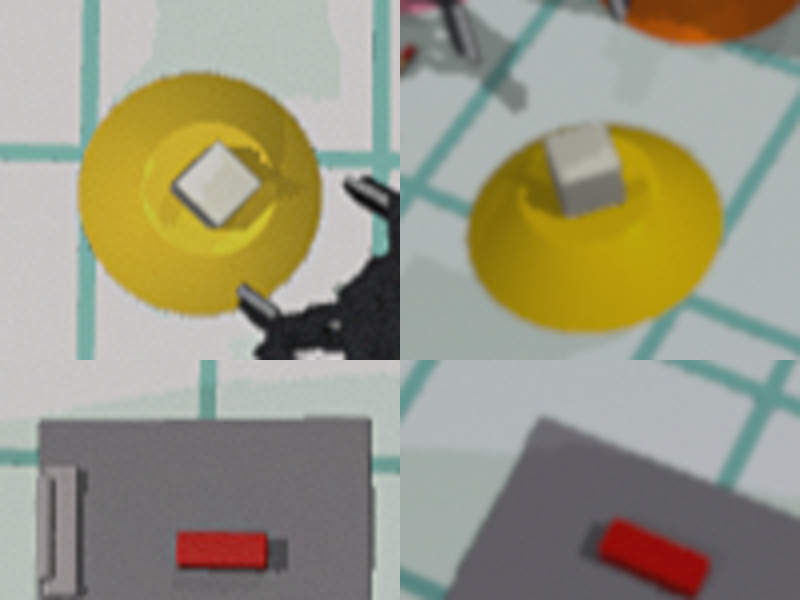

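The eraser lies flat on the clipboard, about (223,138) in top pixels. The open fingers line up with the lid's knob across its two side faces. Going in and gripping.

Call:
send_rows:
  dp:
    - [0.012, 0.002, 0.2]
    - [0.012, 0.002, 0.3]
    - [0.012, 0.002, 0.35]
    - [0.012, 0.002, 0.35]
    - [0.012, 0.002, 0.35]
  dr:
    - [0, 0, 0]
    - [0, 0, 0]
    - [0, 0, 0]
    - [0, 0, 0]
    - [0, 0, 0]

```text
time: 8.72
tcp_pos: [0.5425, -0.2695, 0.0504]
ee_rot: [-3.141, -0.696, 0.811]
force: [0.0, -0.5, 0.2]
grip_width: 1.0
```

Call:
send_rows:
  dp:
    - [0, 0, 0]
    - [0, 0, 0]
    - [0, 0, 0]
    - [0, 0, 0]
    - [0, 0, 0]
  dr:
    - [0, 0, 0]
    - [0, 0, 0]
    - [0, 0, 0]
    - [0, 0, 0]
    - [0, 0, 0]
  hand: 1
  force: 70

```text
time: 9.35
tcp_pos: [0.5421, -0.2693, 0.0496]
ee_rot: [-3.139, -0.696, 0.81]
force: [-4.2, -2.7, 6.0]
grip_width: 0.458
```

Run:
```python
from h import *
st(); R=D(46.5,0,40); z=R.apply([0,0,1]); P=np.array([.534,-.2777,.063]); print(P+.0187*z)
t=cap('top'); lid=np.vstack([circ(.085,0),circ(.044,.041)])
print(fit([t],[(300,160,385,235)],lid,[.534,-.278]))
```

```text
t 9.35 p [ 0.5421 -0.2693  0.0496] rpy [-179.9  -39.9   46.4] F [-4.2 -2.7  6. ] w 0.458 j [-1.01  0.24 -0.22  1.32  0.67  1.24]
[ 0.54227411 -0.26898091  0.04867497]
(array([ 0.53768108, -0.276715  ]), np.float64(605.0509803921568))
```

```bash
cat > p2.py <<'E'
from h import *
p0=np.array([.5421,-.2693,.0496]);R0=D(46.4,0,40); rel=R0.inv().apply(np.array([.5340,-.2777,0.0])-p0)
S=np.array([.468,-.0515,.095]);Rt=D(86.7,0,-50); pt=S-Rt.apply(rel)
E
python3 - <<'E'
from p2 import *
print(rel,pt,Rt.apply([0,0,1]))
plan([([.52,-.25,.16],R0),([.49,-.15,.27],D(60,0,10)),([.47,-.02,.27],D(75,0,-20)),(pt+[0,0,.07],Rt),(pt+[0,0,.02],Rt),(pt,Rt)])
E
```

```text
[-4.08212089e-02 -7.29879103e-05  3.04951402e-02] [ 0.47092804 -0.00198645  0.08333104] [-0.0440966  -0.7647742  -0.64278761]
dp [0.279, -0.118, -0.342] dr [-0.0003, 0.0003, -0.0] rows 1.8
dp [0.441, -0.363, -0.204] dr [0.0161, -0.0829, -0.0346] rows 3.1
dp [0.404, -0.329, 0.071] dr [-0.0037, -0.0829, -0.042] rows 3.1
dp [0.226, -0.015, 0.414] dr [-0.0189, -0.083, -0.0269] rows 3.0
dp [0.153, -0.0, 0.129] dr [0.0, 0.0, 0.0] rows 0.8
dp [0.061, -0.0, 0.051] dr [0.0, 0.0, 0.0] rows 0.3
```

Call:
send_rows:
  dp:
    - [0.05, -0.03, -0.09]
    - [0.14, -0.06, -0.2]
    - [0.279, -0.118, -0.342]
    - [0.279, -0.118, -0.342]
  dr:
    - [0, 0, 0]
    - [0, 0, 0]
    - [0, 0, 0]
    - [0, 0, 0]

```text
time: 9.9
tcp_pos: [0.5207, -0.2503, 0.1629]
ee_rot: [3.139, -0.695, 0.814]
force: [-0.2, -0.4, -2.9]
grip_width: 0.463
```

Call:
send_rows:
  dp:
    - [0.11, -0.09, -0.05]
    - [0.22, -0.18, -0.1]
    - [0.33, -0.27, -0.15]
    - [0.441, -0.363, -0.204]
    - [0.441, -0.363, -0.204]
  dr:
    - [0.004, -0.02, -0.009]
    - [0.008, -0.041, -0.017]
    - [0.012, -0.062, -0.026]
    - [0.0161, -0.0829, -0.0346]
    - [0.0161, -0.0829, -0.0346]

```text
time: 10.52
tcp_pos: [0.4914, -0.1474, 0.2716]
ee_rot: [3.141, -0.172, 1.054]
force: [1.0, -1.1, -2.5]
grip_width: 0.459
```

Call:
send_rows:
  dp:
    - [0.1, -0.08, 0.018]
    - [0.2, -0.165, 0.036]
    - [0.3, -0.247, 0.053]
    - [0.404, -0.329, 0.071]
    - [0.404, -0.329, 0.071]
  dr:
    - [-0.001, -0.02, -0.01]
    - [-0.002, -0.041, -0.021]
    - [-0.003, -0.062, -0.031]
    - [-0.0037, -0.0829, -0.042]
    - [-0.0037, -0.0829, -0.042]

```text
time: 11.15
tcp_pos: [0.4693, -0.0164, 0.2665]
ee_rot: [-3.133, 0.35, 1.32]
force: [0.5, 0.1, -2.5]
grip_width: 0.459
```

Run:
```python
from p2 import *
st(); plan([(pt+[0,0,.07],Rt),(pt+[0,0,.02],Rt),(pt,Rt)])
```

```text
t 11.15 p [ 0.4693 -0.0164  0.2665] rpy [-179.5   20.    75.6] F [ 0.5  0.1 -2.5] w 0.459 j [-0.09 -0.16 -0.13  1.66 -0.34  1.74]
dp [0.209, -0.004, 0.406] dr [-0.0192, -0.0831, -0.0251] rows 3.0
dp [0.153, -0.0, 0.129] dr [0.0, 0.0, 0.0] rows 0.8
dp [0.061, -0.0, 0.051] dr [0.0, 0.0, 0.0] rows 0.3
```

Call:
send_rows:
  dp:
    - [0.05, -0.001, 0.1]
    - [0.1, -0.002, 0.2]
    - [0.155, -0.003, 0.3]
    - [0.209, -0.004, 0.406]
    - [0.209, -0.004, 0.406]
  dr:
    - [-0.005, -0.021, -0.006]
    - [-0.01, -0.042, -0.0125]
    - [-0.0145, -0.0625, -0.019]
    - [-0.0192, -0.0831, -0.0251]
    - [-0.0192, -0.0831, -0.0251]

```text
time: 11.78
tcp_pos: [0.4691, -0.0062, 0.1505]
ee_rot: [-3.132, 0.874, 1.513]
force: [-0.9, -0.4, -1.7]
grip_width: 0.463
```

```bash
cat > ov.py <<'E'
from h import *
import stand
def lidpts():  # lid frame
    return [circ(.085,0),circ(.0737,0),circ(.044,.041)], [box(-.02,.02,-.02,.02,.041,.081)]
def overlay(L,RL,fn,wt,ws,S=4,st=True):
    o=[]
    for n,(u,v,w,h) in(('top',wt),('scene',ws)):
        c=cap(n); im=cv2.resize(cv2.cvtColor(c['img'],cv2.COLOR_RGB2BGR)[v:v+h,u:u+w],None,fx=S,fy=S,interpolation=cv2.INTER_CUBIC)
        pj=lambda P:np.array([(proj(c,X)-[u,v]+.5)*S for X in P]).astype(int)
        cs,bs=lidpts()
        for C in cs: cv2.polylines(im,[pj(RL.apply(C)+L)],True,(255,0,0),1)
        B=[(RL.apply(b)+L,(255,0,0)) for b in bs]
        if st: B+=[(Tz(P,.468,-.0515,np.radians(86.7)),(0,0,255)) for P in stand.parts(-.021)[1:4]]
        for b,col in B:
            q=pj(b)
            for i in range(8):
                for k in(1,2,4):
                    if not i&k: cv2.line(im,q[i].tolist(),q[i|k].tolist(),col,1)
        o.append(im)
    cv2.imwrite('pics/'+fn,np.hstack(o))
E
python3 - <<'E'
from p2 import *; from ov import *
st(); s=manip.sense(); R=Ro.from_euler('xyz',s['ee_rot']); L=s['tcp_pos']+R.apply(rel); RL=R*R0.inv()*Ro.from_euler('z',46.4,degrees=True); print(L,RL.apply([0,0,1]))
plan([(pt+[0,0,.015],Rt),(pt,Rt)])
overlay(L,RL,'s1.png',(195,175,100,100),(260,155,100,100))
E
```

```text
t 11.78 p [ 0.4691 -0.0062  0.1505] rpy [-179.5   50.1   86.7] F [-0.9 -0.4 -1.7] w 0.463 j [ 0.19  0.09 -0.28  1.5  -0.83  1.96]
[ 0.46584155 -0.05566576  0.16223179] [ 0.06525972  0.99786754 -0.00123988]
dp [0.171, 0.008, 0.121] dr [-0.0016, 0.0002, -0.0001] rows 0.8
dp [0.046, -0.0, 0.039] dr [0.0, 0.0, 0.0] rows 0.2
```

View pics/s1.png

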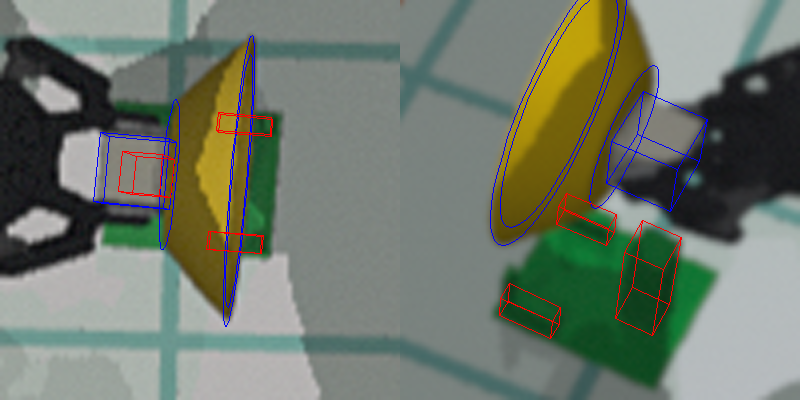

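The lid hangs on edge above the stand. The model outline matches the image in both views (knob at about (135,170) in the top crop, over the prop). Lowering.

Call:
send_rows:
  dp:
    - [0.06, 0.008, 0.04]
    - [0.11, 0.008, 0.08]
    - [0.171, 0.008, 0.121]
    - [0.171, 0.008, 0.121]
  dr:
    - [-0.0016, 0, 0]
    - [-0.0016, 0, 0]
    - [-0.0016, 0, 0]
    - [-0.0016, 0, 0]

```text
time: 12.38
tcp_pos: [0.4741, -0.0019, 0.1031]
ee_rot: [3.126, 0.874, 1.502]
force: [1.0, 0.1, -1.7]
grip_width: 0.462
```

Run:
```python
from p2 import *
st(); s=manip.sense(); R=Ro.from_euler('xyz',s['ee_rot']); L=s['tcp_pos']+R.apply(rel); RL=R*R0.inv()*Ro.from_euler('z',46.4,degrees=True); print(L,RL.apply([0,0,1]))
plan([(pt+[0,0,.004],Rt),(pt,Rt)])
```

```text
t 12.38 p [ 0.4741 -0.0019  0.1031] rpy [179.1  50.   86. ] F [ 1.   0.1 -1.7] w 0.462 j [ 0.2   0.14 -0.32  1.4  -0.84  1.96]
[ 0.47109768 -0.05136365  0.11485328] [ 5.73019431e-02  9.98356461e-01 -9.29113402e-04]
dp [0.048, -0.013, 0.041] dr [0.001, 0.0001, -0.0012] rows 0.3
dp [0.012, -0.0, 0.01] dr [0.0, 0.0, 0.0] rows 0.1
```

Call:
send_rows:
  dp:
    - [0.024, -0.01, 0.02]
    - [0.04, -0.01, 0.034]
    - [0.048, -0.01, 0.041]
    - [0.048, -0.01, 0.041]
  dr:
    - [0.0006, 0, -0.0006]
    - [0.0006, 0, -0.0006]
    - [0.0006, 0, -0.0006]
    - [0.0006, 0, -0.0006]

```text
time: 12.88
tcp_pos: [0.4726, -0.0015, 0.0885]
ee_rot: [3.132, 0.874, 1.506]
force: [1.3, -0.6, -2.5]
grip_width: 0.461
```

Run:
```python
from p2 import *
st(); s=manip.sense(); R=Ro.from_euler('xyz',s['ee_rot']); L=s['tcp_pos']+R.apply(rel); RL=R*R0.inv()*Ro.from_euler('z',46.4,degrees=True); print(L,RL.apply([0,0,1]))
plan([(pt,Rt),(pt-[0,0,.002],Rt)])
```

```text
t 12.88 p [ 0.4726 -0.0015  0.0885] rpy [179.4  50.1  86.3] F [ 1.3 -0.6 -2.5] w 0.461 j [ 0.2   0.15 -0.33  1.38 -0.84  1.96]
[ 0.46958813 -0.05103161  0.10024444] [ 0.0568184   0.99838388 -0.00114227]
dp [0.014, -0.007, 0.015] dr [0.0008, 0.0002, -0.0007] rows 0.1
dp [0.006, -0.0, 0.005] dr [0.0, 0.0, 0.0] rows 0.0
```

Call:
send_rows:
  dp:
    - [0.008, -0.005, 0.007]
    - [0.013, -0.005, 0.011]
    - [0.013, -0.005, 0.011]
  dr:
    - [0, 0, 0]
    - [0, 0, 0]
    - [0, 0, 0]

```text
time: 13.25
tcp_pos: [0.4716, -0.0016, 0.085]
ee_rot: [3.13, 0.875, 1.506]
force: [-2.3, -0.0, 4.3]
grip_width: 0.46
```

Call:
send_rows:
  dp:
    - [0.004, 0, 0.003]
    - [0.004, 0, 0.003]
  dr:
    - [0, 0, 0]
    - [0, 0, 0]

```text
time: 13.5
tcp_pos: [0.4717, -0.0016, 0.0849]
ee_rot: [3.131, 0.876, 1.507]
force: [-6.8, 5.0, 13.8]
grip_width: 0.465
```

Call:
send_rows:
  dp:
    - [-0.004, 0.002, -0.003]
    - [-0.004, 0.002, -0.003]
  dr:
    - [0, 0, 0]
    - [0, 0, 0]

```text
time: 13.75
tcp_pos: [0.4719, -0.0016, 0.0849]
ee_rot: [3.131, 0.874, 1.506]
force: [-4.1, 2.3, 7.3]
grip_width: 0.456
```

Call:
send_rows:
  dp:
    - [0, 0, 0]
    - [0, 0, 0]
    - [0, 0, 0]
    - [0, 0, 0]
  dr:
    - [0, 0, 0]
    - [0, 0, 0]
    - [0, 0, 0]
    - [0, 0, 0]
  hand: -0.5

```text
time: 14.25
tcp_pos: [0.4719, -0.0015, 0.0842]
ee_rot: [3.131, 0.874, 1.506]
force: [0.5, 0.2, 1.1]
grip_width: 0.751
```

Run:
```python
from p2 import *; from ov import *
st(); s=manip.sense(); R=Ro.from_euler('xyz',s['ee_rot']); L=s['tcp_pos']+R.apply(rel); RL=R*R0.inv()*Ro.from_euler('z',46.4,degrees=True); print(L,RL.apply([0,0,1]))
overlay(S,Ro.from_euler('z',86.7,degrees=True)*Ro.from_euler('y',90,degrees=True),'s2.png',(195,175,100,100),(260,165,100,100))
```

```text
t 14.25 p [ 0.4719 -0.0015  0.0842] rpy [179.4  50.1  86.3] F [0.5 0.2 1.1] w 0.751 j [ 0.2   0.15 -0.33  1.37 -0.84  1.96]
[ 0.46888757 -0.05101929  0.0959373 ] [ 5.69328949e-02  9.98377509e-01 -9.97561331e-04]
```

View pics/s2.png

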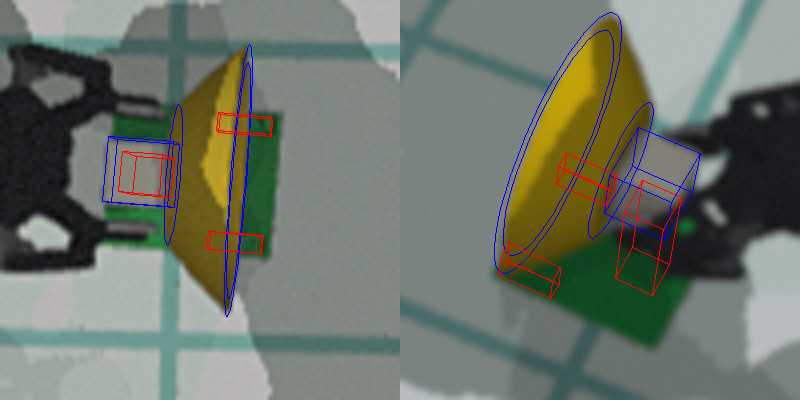

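The lid stands free in the stand at the modelled rest pose: knob on the prop, rim in the rails, outlines coincide. Retreating and turning to take the rim.

```bash
cat > p3.py <<'E'
from h import *
S=np.array([.4685,-.0515,.095]); h=np.radians(86.7); sx=np.array([np.cos(h),np.sin(h),0]); sy=np.array([-np.sin(h),np.cos(h),0]); sz=np.array([0,0,1.])
Rg=D(176.7,-45); t=Rg.apply([0,0,1]); G=S+.0793*sz+t*(.014+.0187)
E
python3 - <<'E'
from p3 import *
s=manip.sense(); R=Ro.from_euler('xyz',s['ee_rot']); z=R.apply([0,0,1]); print(t,(sx-sz)/2**.5,G)
plan([(s['tcp_pos']-.1*z,R),([.47,.04,.29],D(86.7)),([.47,-.04,.31],D(131.7)),([.46,-.09,.31],D(176.7)),(G-.08*t,Rg),(G,Rg)])
E
```

```text
[ 0.04070391  0.70593427 -0.70710678] [ 0.04070391  0.70593427 -0.70710678] [ 0.46983102 -0.02841595  0.15117761]
dp [0.0, 0.0, -0.4] dr [0.0, 0.0, 0.0] rows 1.6
dp [-0.525, -0.011, -0.255] dr [0.001, 0.1391, -0.0004] rows 4.7
dp [-0.319, 0.018, -0.08] dr [0.0, 0.0, -0.125] rows 4.2
dp [-0.123, -0.163, -0.0] dr [-0.0, 0.0, -0.125] rows 4.2
dp [-0.025, 0.022, 0.409] dr [-0.125, 0.0, 0.0] rows 4.2
dp [0.0, -0.0, 0.32] dr [0.0, 0.0, 0.0] rows 1.3
```

Call:
send_rows:
  dp:
    - [0, 0, -0.1]
    - [0, 0, -0.22]
    - [0, 0, -0.4]
    - [0, 0, -0.4]
  dr:
    - [0, 0, 0]
    - [0, 0, 0]
    - [0, 0, 0]
    - [0, 0, 0]

```text
time: 14.85
tcp_pos: [0.4772, 0.0769, 0.1503]
ee_rot: [3.127, 0.873, 1.505]
force: [-0.4, -0.5, -0.4]
grip_width: 0.752
```

Call:
send_rows:
  dp:
    - [-0.13, -0.003, -0.065]
    - [-0.525, -0.011, -0.255]
    - [-0.525, -0.011, -0.255]
    - [-0.525, -0.011, -0.255]
    - [-0.525, -0.011, -0.255]
  dr:
    - [0.001, 0.028, 0]
    - [0.001, 0.1391, 0]
    - [0.001, 0.1391, 0]
    - [0.001, 0.1391, 0]
    - [0.001, 0.1391, 0]
  hand: 0.05

```text
time: 15.48
tcp_pos: [0.4707, 0.0388, 0.2911]
ee_rot: [3.136, -0.004, 1.51]
force: [-0.5, -0.1, -1.0]
grip_width: 0.472
```

Call:
send_rows:
  dp:
    - [-0.319, 0.018, -0.08]
    - [-0.319, 0.018, -0.08]
    - [-0.319, 0.018, -0.08]
    - [-0.319, 0.018, -0.08]
    - [-0.319, 0.018, -0.08]
  dr:
    - [0, 0, -0.125]
    - [0, 0, -0.125]
    - [0, 0, -0.125]
    - [0, 0, -0.125]
    - [0, 0, -0.125]

```text
time: 16.1
tcp_pos: [0.4696, -0.0407, 0.3091]
ee_rot: [3.141, 0.0, 2.3]
force: [0.0, -0.6, 0.6]
grip_width: 0.471
```

Call:
send_rows:
  dp:
    - [-0.123, -0.163, 0]
    - [-0.123, -0.163, 0]
    - [-0.123, -0.163, 0]
    - [-0.123, -0.163, 0]
    - [-0.123, -0.163, 0]
  dr:
    - [0, 0, -0.125]
    - [0, 0, -0.125]
    - [0, 0, -0.125]
    - [0, 0, -0.125]
    - [0, 0, -0.125]

```text
time: 16.73
tcp_pos: [0.4595, -0.0906, 0.309]
ee_rot: [3.141, 0.001, 3.085]
force: [-0.1, -0.4, -0.2]
grip_width: 0.472
```

Run:
```python
from p3 import *
st(); plan([([.465,-.13,.26],D(176.7,-25)),(G-.08*t,Rg),(G,Rg)])
```

```text
t 16.73 p [ 0.4595 -0.0906  0.309 ] rpy [180.    0.  176.8] F [-0.1 -0.4 -0.2] w 0.472 j [-0.48 -0.26 -0.11  1.72  0.   -0.42]
dp [-0.031, -0.156, 0.196] dr [-0.0694, 0.0, 0.0002] rows 2.3
dp [0.004, 0.075, 0.266] dr [-0.0556, 0.0, 0.0] rows 1.9
dp [0.0, -0.0, 0.32] dr [0.0, 0.0, 0.0] rows 1.3
```

Call:
send_rows:
  dp:
    - [-0.031, -0.156, 0.196]
    - [-0.031, -0.156, 0.196]
    - [-0.031, -0.156, 0.196]
    - [-0.031, -0.156, 0.196]
  dr:
    - [-0.0694, 0, 0]
    - [-0.0694, 0, 0]
    - [-0.0694, 0, 0]
    - [-0.0694, 0, 0]

```text
time: 17.23
tcp_pos: [0.4646, -0.1306, 0.2592]
ee_rot: [2.704, -0.001, 3.08]
force: [-0.8, -0.4, -0.3]
grip_width: 0.472
```

Call:
send_rows:
  dp:
    - [0.004, 0.075, 0.266]
    - [0.004, 0.075, 0.266]
    - [0.004, 0.075, 0.266]
    - [0.004, 0.075, 0.266]
  dr:
    - [-0.0556, 0, 0]
    - [-0.0556, 0, 0]
    - [-0.0556, 0, 0]
    - [-0.0556, 0, 0]

```text
time: 17.73
tcp_pos: [0.4674, -0.0846, 0.2098]
ee_rot: [2.361, 0.003, 3.083]
force: [-0.3, 0.4, 0.8]
grip_width: 0.477
```

Run:
```python
from p3 import *; from ov import *
st(); plan([(G-.03*t,Rg),(G,Rg)])
overlay(S,Ro.from_euler('z',86.7,degrees=True)*Ro.from_euler('y',90,degrees=True),'s3.png',(195,175,100,100),(260,140,100,100))
```

```text
t 17.73 p [ 0.4674 -0.0846  0.2098] rpy [135.3   0.2 176.6] F [-0.3  0.4  0.8] w 0.477 j [-0.82  0.18 -0.06  1.93  0.54 -0.93]
dp [0.004, -0.006, 0.205] dr [-0.0008, 0.0004, 0.0002] rows 0.8
dp [0.0, -0.0, 0.12] dr [0.0, 0.0, 0.0] rows 0.5
```

View pics/s3.png

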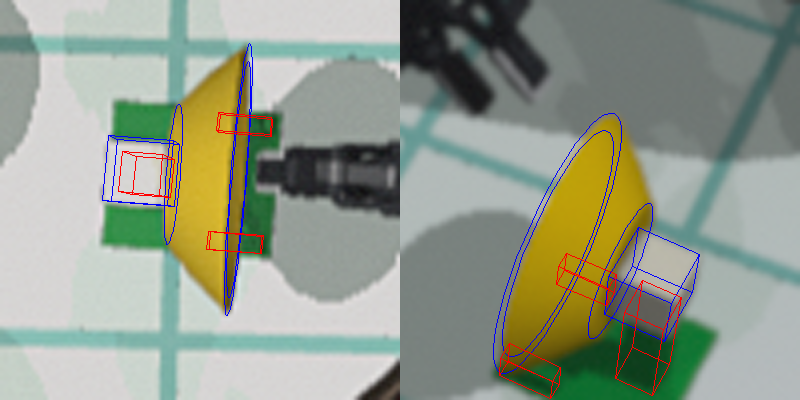

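The lid stands untouched where the model says, and the jaws are on the wall line over its top facet. Going in and gripping the rim.

Call:
send_rows:
  dp:
    - [0.004, -0.006, 0.12]
    - [0.004, -0.006, 0.22]
    - [0.004, -0.006, 0.325]
    - [0.004, -0.006, 0.325]
    - [0.004, -0.006, 0.325]
  dr:
    - [-0.0008, 0, 0]
    - [-0.0008, 0, 0]
    - [-0.0008, 0, 0]
    - [-0.0008, 0, 0]
    - [-0.0008, 0, 0]

```text
time: 18.45
tcp_pos: [0.47, -0.0286, 0.1517]
ee_rot: [2.354, 0.004, 3.083]
force: [0.0, 0.5, 0.9]
grip_width: 0.476
```

Run:
```python
from p3 import *
st(); print(G); plan([(G,Rg)])
```

```text
t 18.45 p [ 0.47   -0.0286  0.1517] rpy [134.8   0.2 176.6] F [0.  0.5 0.9] w 0.476 j [-0.74  0.13 -0.23  1.78  0.58 -0.86]
[ 0.46983102 -0.02841595  0.15117761]
dp [0.001, -0.001, 0.002] dr [0.0004, 0.0005, 0.0003] rows 0.0
```

Call:
send_rows:
  dp:
    - [0, 0, 0]
    - [0, 0, 0]
    - [0, 0, 0]
    - [0, 0, 0]
    - [0, 0, 0]
  dr:
    - [0, 0, 0]
    - [0, 0, 0]
    - [0, 0, 0]
    - [0, 0, 0]
    - [0, 0, 0]
  hand: 1
  force: 70

```text
time: 19.08
tcp_pos: [0.4704, -0.0283, 0.1518]
ee_rot: [2.35, 0.003, 3.08]
force: [1.7, 0.7, 9.3]
grip_width: 0.05
```

Run:
```python
from p3 import *
st()
```

```text
t 19.07 p [ 0.4704 -0.0283  0.1518] rpy [134.7   0.2 176.5] F [1.7 0.7 9.3] w 0.05 j [-0.74  0.13 -0.23  1.78  0.59 -0.86]
```

Run:
```python
from p3 import *
st(); s=manip.sense(); R=Ro.from_euler('xyz',s['ee_rot'])
plan([(s['tcp_pos']+[0,0,.01],R),(s['tcp_pos']+[0,0,.12],R)])
```

```text
t 19.07 p [ 0.4704 -0.0283  0.1518] rpy [134.7   0.2 176.5] F [1.7 0.7 9.3] w 0.05 j [-0.74  0.13 -0.23  1.78  0.59 -0.86]
dp [-0.0, 0.028, -0.028] dr [0.0, 0.0, 0.0] rows 0.2
dp [-0.002, 0.313, -0.309] dr [0.0, 0.0, 0.0] rows 1.8
```

Call:
send_rows:
  dp:
    - [0, 0, 0]
    - [0, 0.014, -0.014]
    - [0, 0.028, -0.028]
    - [0, 0.028, -0.028]
  dr:
    - [0, 0, 0]
    - [0, 0, 0]
    - [0, 0, 0]
    - [0, 0, 0]

```text
time: 19.58
tcp_pos: [0.4695, -0.0282, 0.1603]
ee_rot: [2.351, 0.001, 3.082]
force: [0.4, -0.1, -2.0]
grip_width: 0.052
```

Call:
send_rows:
  dp:
    - [0, 0.05, -0.05]
    - [0, 0.12, -0.12]
    - [0, 0.2, -0.2]
    - [0, 0.285, -0.281]
    - [0, 0.285, -0.281]
  dr:
    - [0, 0, 0]
    - [0, 0, 0]
    - [0, 0, 0]
    - [0, 0, 0]
    - [0, 0, 0]

```text
time: 20.2
tcp_pos: [0.4699, -0.0283, 0.2625]
ee_rot: [2.353, 0.004, 3.082]
force: [-0.5, -0.5, -2.4]
grip_width: 0.046
```

```bash
cat >> p3.py <<'E'
pg=np.array([.4704,-.0283,.1518]); Rg2=Ro.from_euler('xyz',[134.7,.2,176.5],degrees=True)
RLs=Ro.from_euler('z',86.7,degrees=True)*Ro.from_euler('y',90,degrees=True)
relp=Rg2.inv().apply(S-pg); relR=Rg2.inv()*RLs
def lidnow():
    s=manip.sense(); R=Ro.from_euler('xyz',s['ee_rot']); return s['tcp_pos']+R.apply(relp), R*relR
E
python3 - <<'E'
from p3 import *; from ov import *
st(); L,RL=lidnow(); print(L,RL.apply([0,0,1]))
overlay(L,RL,'s4.png',(195,175,100,100),(260,110,100,100),st=False)
E
```

```text
t 20.2 p [ 0.4699 -0.0283  0.2625] rpy [134.8   0.2 176.6] F [-0.5 -0.5 -2.4] w 0.046 j [-0.74  0.07 -0.08  1.98  0.58 -0.86]
[ 0.46812186 -0.05163118  0.20577442] [ 0.0559865   0.99842878 -0.00234094]
```

View pics/s4.png

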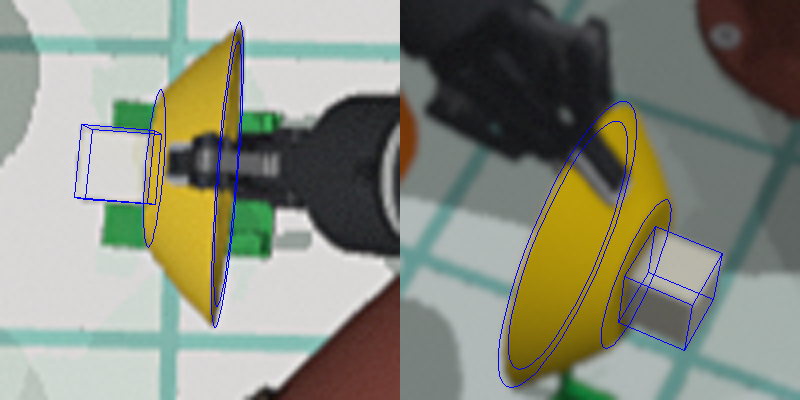

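Lid is gripped by the rim; the outline predicted from the grasp matches both views. Planning the turn-over to the stack.

```bash
cat >> p3.py <<'E'
from scipy.spatial.transform import Slerp
C=np.array([.5285,.2665,.179]); beta=112
RLt=Ro.from_euler('z',beta-86.7,degrees=True)*Ro.from_rotvec(sy*np.pi/2)*RLs
def tool(L,RL):
    R=RL*relR.inv(); return L-R.apply(relp),R
E
python3 - <<'E'
from p3 import *
st(); L0,RL0=lidnow(); sl=Slerp([0,1],Ro.concatenate([RL0,RLt]))
w=[tool(np.array(L),sl(f)) for L,f in(([.475,.02,.28],.0),([.485,.09,.31],.35),([.51,.18,.31],.7),(C+[0,0,.10],1.),(C+[0,0,.03],1.))]
for p,R in w: print(p.round(3),R.apply([0,0,1]).round(2))
plan(w)
E
```

```text
t 20.3 p [ 0.4693 -0.0279  0.26  ] rpy [1.347e+02 1.000e-01 1.766e+02] F [-0.3  0.5 -2.4] w 0.05 j [-0.74  0.07 -0.09  1.98  0.58 -0.86]
[0.477 0.043 0.337] [ 0.04  0.71 -0.7 ]
[0.478 0.139 0.346] [ 0.06  0.25 -0.97]
[0.494 0.239 0.315] [ 0.15 -0.28 -0.95]
[0.508 0.319 0.256] [ 0.27 -0.65 -0.71]
[0.508 0.319 0.186] [ 0.27 -0.65 -0.71]
dp [-0.014, 0.42, -0.013] dr [-0.0, -0.0, -0.0] rows 1.7
dp [0.018, 0.296, 0.245] dr [0.0858, 0.0, -0.0276] rows 3.0
dp [-0.09, 0.349, 0.224] dr [0.0858, 0.0, -0.0276] rows 3.0
dp [-0.115, 0.358, 0.144] dr [0.0736, 0.0, -0.0237] rows 2.6
dp [0.001, 0.197, 0.199] dr [0.0, 0.0, 0.0] rows 1.1
```

Call:
send_rows:
  dp:
    - [-0.003, 0.08, -0.003]
    - [-0.007, 0.2, -0.006]
    - [-0.01, 0.32, -0.01]
    - [-0.014, 0.42, -0.013]
    - [-0.014, 0.42, -0.013]
  dr:
    - [0, 0, 0]
    - [0, 0, 0]
    - [0, 0, 0]
    - [0, 0, 0]
    - [0, 0, 0]

```text
time: 20.92
tcp_pos: [0.4771, 0.0449, 0.339]
ee_rot: [2.352, 0.004, 3.084]
force: [-0.7, -0.8, -2.9]
grip_width: 0.052
```

Call:
send_rows:
  dp:
    - [0.004, 0.06, 0.05]
    - [0.008, 0.13, 0.11]
    - [0.012, 0.19, 0.16]
    - [0.015, 0.25, 0.21]
    - [0.018, 0.296, 0.245]
  dr:
    - [0.017, 0, -0.0055]
    - [0.035, 0, -0.011]
    - [0.052, 0, -0.0165]
    - [0.069, 0, -0.022]
    - [0.0858, 0, -0.0276]

```text
time: 21.55
tcp_pos: [0.4779, 0.1397, 0.3464]
ee_rot: [2.901, 0.086, -3.051]
force: [0.9, -0.4, -2.5]
grip_width: 0.045
```

Call:
send_rows:
  dp:
    - [-0.018, 0.07, 0.045]
    - [-0.036, 0.14, 0.09]
    - [-0.054, 0.21, 0.135]
    - [-0.072, 0.28, 0.18]
    - [-0.09, 0.349, 0.224]
  dr:
    - [0.017, 0, -0.0055]
    - [0.035, 0, -0.011]
    - [0.052, 0, -0.0165]
    - [0.069, 0, -0.022]
    - [0.0858, 0, -0.0276]

```text
time: 22.18
tcp_pos: [0.4943, 0.2399, 0.3146]
ee_rot: [-2.828, 0.079, -2.879]
force: [-0.1, 0.0, -2.6]
grip_width: 0.051
```

Run:
```python
from p3 import *
st(); L,RL=lidnow(); print(L,RL.apply([0,0,1]))
w=[tool(C+[0,0,.10],RLt),tool(C+[0,0,.03],RLt)]
plan(w)
```

```text
t 22.18 p [0.4943 0.2399 0.3146] rpy [-162.     4.6 -165. ] F [-0.1  0.  -2.6] w 0.051 j [ 0.39 -0.03  0.09  1.65 -0.32  0.13]
[0.50989497 0.18076858 0.30986345] [-0.05151351  0.45153055 -0.89076738]
dp [-0.115, 0.354, 0.143] dr [0.0732, -0.0, -0.0235] rows 2.6
dp [0.001, 0.197, 0.199] dr [0.0, 0.0, 0.0] rows 1.1
```

Call:
send_rows:
  dp:
    - [-0.025, 0.08, 0.03]
    - [-0.05, 0.16, 0.06]
    - [-0.08, 0.25, 0.1]
    - [-0.115, 0.354, 0.143]
    - [-0.115, 0.354, 0.143]
  dr:
    - [0.018, 0, -0.006]
    - [0.037, 0, -0.012]
    - [0.055, 0, -0.0175]
    - [0.0732, 0, -0.0235]
    - [0.0732, 0, -0.0235]

```text
time: 22.8
tcp_pos: [0.506, 0.3198, 0.2484]
ee_rot: [-2.361, -0.009, -2.753]
force: [0.4, -0.4, -2.6]
grip_width: 0.046
```

Call:
send_rows:
  dp:
    - [0, 0.05, 0.05]
    - [0, 0.1, 0.1]
    - [0, 0.15, 0.15]
    - [0, 0.15, 0.15]
    - [0, 0.15, 0.15]
  dr:
    - [0, 0, 0]
    - [0, 0, 0]
    - [0, 0, 0]
    - [0, 0, 0]
    - [0, 0, 0]

```text
time: 23.42
tcp_pos: [0.5082, 0.319, 0.2045]
ee_rot: [-2.365, 0.005, -2.755]
force: [-0.6, -0.6, -1.8]
grip_width: 0.05
```

Run:
```python
from p3 import *; from ov import *
st(); L,RL=lidnow(); print(L,RL.apply([0,0,1]))
plan([tool(C+[0,0,.015],RLt),tool(C+[0,0,.005],RLt)])
overlay(L,RL,'s5.png',(70,130,110,110),(360,170,110,110),S=3.6,st=False)
```

```text
t 23.43 p [0.5082 0.319  0.2045] rpy [-135.5    0.3 -157.9] F [-0.6 -0.6 -1.8] w 0.05 j [ 0.68  0.44  0.27  1.68 -0.74  0.41]
[0.52889717 0.26598433 0.22755946] [ 3.93307042e-04  3.74183373e-03 -9.99992922e-01]
dp [0.002, 0.096, 0.095] dr [0.0005, 0.0001, -0.0003] rows 0.5
dp [0.0, 0.028, 0.028] dr [0.0, 0.0, 0.0] rows 0.2
```

View pics/s5.png

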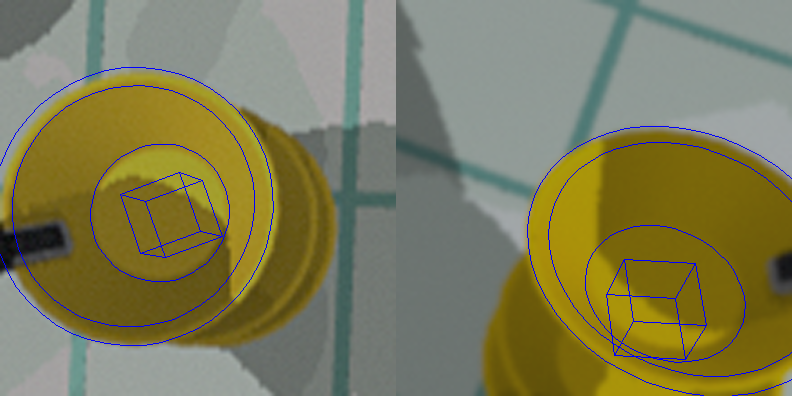

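Lid is upside down and level above the stack; the outline agrees within about 2 mm. Checking the lower rims' edges numerically, then lowering.

Run:
```python
from p3 import *
c=cap('top'); hsv=cv2.cvtColor(c['img'],cv2.COLOR_RGB2HSV); m=cv2.inRange(hsv,(21,120,40),(36,255,255))
for z in(.131,.083):
    q=np.array([proj(c,np.array([C[0],C[1],0])+P) for P in circ(.085,z)]); print(z,'right',q[:,0].max().round(1),'bottom',q[:,1].max().round(1))
k=m.copy(); k[:,:130]=0; k[:,180:]=0; k[:140]=0;k[235:]=0
ys,xs=np.nonzero(k); print('yellow right',xs.max()+.5,'at row',ys[xs==xs.max()].mean(),'bottom',ys.max()+.5,'col',xs[ys==ys.max()].mean())
r=c['img'][188,140:170].astype(int); print(r.sum(1)//3)
r=c['img'][192,140:170].astype(int); print(r.sum(1)//3)
```

```text
0.131 right 158.0 bottom 226.3
0.083 right 163.5 bottom 226.6
yellow right 162.5 at row 192.5 bottom 225.5 col 133.0
[117 115 113 112 115 127 121  82  67  71  72  71  70  71  69  73  84  92
  77  70  68  82  92 111  97  85  82  87  94 118]
[111 114 113 112 119 125 114  73  69  67  67  68  68  70  72  66  84  93
  77  70  67  78  91 104  95  88  85  84  90 118]
```

Call:
send_rows:
  dp:
    - [0.002, 0.05, 0.05]
    - [0.002, 0.096, 0.095]
    - [0.002, 0.11, 0.109]
    - [0.002, 0.11, 0.109]
  dr:
    - [0.0005, 0, 0]
    - [0.0005, 0, 0]
    - [0.0005, 0, 0]
    - [0.0005, 0, 0]

```text
time: 24.08
tcp_pos: [0.5073, 0.3193, 0.1642]
ee_rot: [-2.361, 0.003, -2.755]
force: [0.1, -0.0, -1.1]
grip_width: 0.048
```

Run:
```python
from p3 import *
st(); L,RL=lidnow(); print(L,RL.apply([0,0,1]))
plan([tool(C+[0,0,.005],RLt),tool(C,RLt)])
```

```text
t 24.07 p [0.5073 0.3193 0.1642] rpy [-135.3    0.2 -157.8] F [ 0.1 -0.  -1.1] w 0.048 j [ 0.69  0.46  0.22  1.62 -0.74  0.41]
[0.52798178 0.26638383 0.18753025] [-2.39183942e-04 -5.65882208e-04 -9.99999811e-01]
dp [-0.002, 0.01, 0.01] dr [-0.0001, -0.0001, -0.0] rows 0.1
dp [0.0, 0.014, 0.014] dr [0.0, 0.0, 0.0] rows 0.1
```

Call:
send_rows:
  dp:
    - [-0.001, 0.006, 0.006]
    - [-0.001, 0.012, 0.012]
    - [-0.001, 0.016, 0.016]
    - [-0.001, 0.016, 0.016]
  dr:
    - [0, 0, 0]
    - [0, 0, 0]
    - [0, 0, 0]
    - [0, 0, 0]

```text
time: 24.58
tcp_pos: [0.5078, 0.3196, 0.1593]
ee_rot: [-2.361, 0.004, -2.755]
force: [-0.7, 0.1, -2.4]
grip_width: 0.047
```

Run:
```python
from p3 import *
st(); L,RL=lidnow(); print(L,RL.apply([0,0,1]))
```

```text
t 24.57 p [0.5078 0.3196 0.1593] rpy [-135.3    0.2 -157.8] F [-0.7  0.1 -2.4] w 0.047 j [ 0.69  0.46  0.22  1.61 -0.74  0.41]
[0.52848628 0.26670726 0.18256865] [ 7.59957993e-04  3.18678769e-04 -9.99999660e-01]
```

Call:
send_rows:
  dp:
    - [0, 0.003, 0.003]
    - [0, 0.006, 0.006]
    - [0, 0.006, 0.006]
  dr:
    - [0, 0, 0]
    - [0, 0, 0]
    - [0, 0, 0]

```text
time: 24.95
tcp_pos: [0.5079, 0.3196, 0.1575]
ee_rot: [-2.361, 0.005, -2.755]
force: [-0.7, 1.2, 0.3]
grip_width: 0.046
```

Call:
send_rows:
  dp:
    - [0, 0.003, 0.003]
    - [0, 0.004, 0.004]
    - [0, 0.004, 0.004]
  dr:
    - [0, 0, 0]
    - [0, 0, 0]
    - [0, 0, 0]

```text
time: 25.32
tcp_pos: [0.508, 0.32, 0.1571]
ee_rot: [-2.361, 0.006, -2.754]
force: [-3.6, 3.0, 7.3]
grip_width: 0.046
```

Call:
send_rows:
  dp:
    - [0, -0.002, -0.002]
    - [0, -0.002, -0.002]
  dr:
    - [0, 0, 0]
    - [0, 0, 0]

```text
time: 25.58
tcp_pos: [0.508, 0.3198, 0.1572]
ee_rot: [-2.361, 0.005, -2.755]
force: [-2.0, 1.1, 6.8]
grip_width: 0.048
```

Call:
send_rows:
  dp:
    - [0, 0, 0]
    - [0, 0, 0]
    - [0, 0, 0]
    - [0, 0, 0]
  dr:
    - [0, 0, 0]
    - [0, 0, 0]
    - [0, 0, 0]
    - [0, 0, 0]
  hand: 0.6

```text
time: 26.08
tcp_pos: [0.5078, 0.3196, 0.1563]
ee_rot: [-2.361, 0.004, -2.755]
force: [0.4, -1.1, -0.1]
grip_width: 0.201
```

```bash
cat > fin.py <<'E'
from p3 import *
def nest():
    P=np.vstack([circ(.085,.179),circ(.085,.131),circ(.085,.083)])
    t=cap('top');s=cap('scene'); b=((70,130,180,240),(370,190,480,320))
    print([ (lambda r:(r[0].round(4),round(r[1])))(fit(cs,bb,P,[.5285,.2665])) for cs,bb in(([t],b[:1]),([s],b[1:]))])
    return t,s
E
python3 - <<'E'
from fin import *
st(); nest()
E
```

```text
t 26.07 p [0.5078 0.3196 0.1563] rpy [-135.3    0.2 -157.9] F [ 0.4 -1.1 -0.1] w 0.201 j [ 0.69  0.47  0.21  1.6  -0.74  0.41]
[(array([0.5282, 0.2655]), 215), (array([0.5283, 0.2673]), 197)]
```

Call:
send_rows:
  dp:
    - [0, 0, -0.06]
    - [0, 0, -0.15]
    - [0, 0, -0.3]
    - [0, 0, -0.5]
    - [0, 0, -0.5]
  dr:
    - [0, 0, 0]
    - [0, 0, 0]
    - [0, 0, 0]
    - [0, 0, 0]
    - [0, 0, 0]

```text
time: 26.8
tcp_pos: [0.4743, 0.4036, 0.248]
ee_rot: [-2.363, 0.009, -2.752]
force: [0.0, -0.1, -0.2]
grip_width: 0.199
```

Run:
```python
from fin import *; from ov import *
st(); nest()
overlay(np.array([.5285,.2665,.179]),RLt,'s6.png',(70,130,110,110),(360,170,110,110),S=3.6,st=False)
```

```text
t 26.8 p [0.4743 0.4036 0.248 ] rpy [-135.4    0.5 -157.7] F [ 0.  -0.1 -0.2] w 0.199 j [ 0.81  0.65  0.62  1.92 -0.7   0.56]
[(array([0.5284, 0.2655]), 209), (array([0.5284, 0.2668]), 191)]
```

View pics/s6.png

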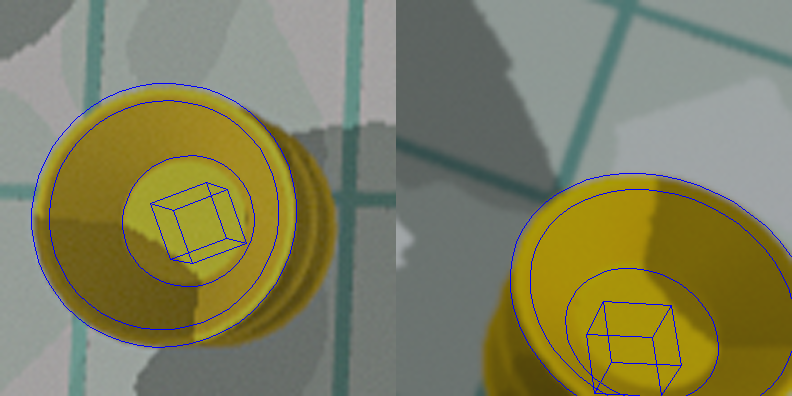

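Lid sits upside down, level and centred (outline coincides in both views). A numeric check on eraser and bystanders, then hand in.

Run:
```python
from h import *
t=cap('top'); a=cv2.cvtColor(cv2.imread('pics/top0.png'),cv2.COLOR_BGR2RGB).astype(int); d=np.abs(t['img'].astype(int)-a).max(2)>60
for n,(u,v,w,h) in dict(pencil=(398,155,20,75),opener=(303,105,48,42),cup=(103,92,40,38),orange=(325,255,65,65),pink=(400,232,65,66)).items(): print(n,d[v:v+h,u:u+w].sum())
hs=cv2.inRange(cv2.cvtColor(t['img'],cv2.COLOR_RGB2HSV),(0,150,80),(6,255,255)); hs=hs[105:161,200:284]; y,x=np.nonzero(hs); print('eraser',len(x),onz(t,x.mean()+200,y.mean()+105,.02)); st()
workorder.close_job()
```

```text
pencil 0
opener 0
cup 0
orange 0
pink 0
eraser 197 [ 0.69414958 -0.01562451  0.02      ]
t 27.05 p [0.4743 0.4    0.2442] rpy [-135.3    0.2 -157.9] F [-0.3 -0.5 -0.2] w 0.2 j [ 0.81  0.65  0.61  1.91 -0.7   0.56]
the job is handed in; nothing more can be done
```

The job is done and handed in after 27 s of the 72 s allowed.

- **Eraser:** I lifted it out of the stack and left it on the clipboard, lying at about (0.694, -0.016).
- **Yellow lid:** I stood it on its edge in the green stand and let go. I then took it by the rim, turned it over and set it upside down in the top lid.

**Last checks:**
- **Lid position:** the two cameras put its centre at (0.528, 0.2655) and (0.528, 0.267), against a target of (0.5285, 0.2665), so within about 1 mm. The outline of a level lid matches the picture in both views.
- **Stack:** the lower rims were within about 1 px of where they should be just before I lowered the lid. Setting it down showed about 7 N.
- **Bystanders:** the cup, pencil, opener and the orange and pink look-alikes show no change from the first picture.
- **Gripper:** it is clear of everything and shows no contact force.

**One disagreement:** when gripping the rim, the gripper read an opening of about 4 mm instead of the 8 mm wall. The lid did not slip, and its pose kept matching the prediction. No check failed.

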